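# Seat a tin lid with the bench treadle press

### The job

Two small treadle presses stand on the bench, and only one has a soil tin in it, its lid standing proud. Push the pad of that press's treadle right down to its stop to seat the lid, hold it there for a second, then let the treadle spring fully back up and move clear. Leave the tin in its nest, and do not press the treadle of the empty press.

Things in the scene. Friction and masses are not known exactly. Their poses are not given: they have to be found in the camera images.
- treadle_pad (a point): top centre of the pad of the treadle on the press that holds the tin: a square 50 x 50 mm pad, black ribbed rubber on top, at the robot's end of a steel lever. Pad top about 90 mm above the table when raised, 62 mm at its stop (28 mm travel, nearly straight down). Site x axis: along the press from pad to hinge, level when raised (the hinge is 175 mm, the tin 100 mm from here); y across; z up
- treadle (a joint): angle of that treadle: 0 raised, 0.16 rad fully down on its rubber-topped stop. A spring lifts it: pressing at the pad takes about 5 N at the start and about 11 to 13 N just before the stop, and when released it springs back to 0 by itself
- tin_lid (a joint): how far the lid of that tin stands proud, in m: about 0.005 to 0.007 at the start, 0 when fully home. The treadle's presser disc pushes it down and reaches home as the treadle reaches its stop; the lid stays where it is left
- tin: plain round aluminium soil tin, 52 mm across, 28 mm high with its lid home, loose in a 5 mm high ring (the nest) on the press's fixed grey base plate (230 x 76 mm), under the lever (22 mm wide; nothing on the press is over 95 mm high). Origin at the centre of its underside, z up. It need not be touched
- spare_treadle (a joint): angle of the treadle of the other, identical press, whose nest is empty: 0 raised, 0.16 down; it must stay up
Not all that is in view belongs to the job. What is shaped like the tin but orange or purple is not meant.

How it is judged (in metres and radians):
On the way:
1. the treadle of the loaded press is down at its stop (value of joint treadle above 0.145 rad), for 0.4 s.
At the end, for the whole second after the job is handed in: the lid is home to within 2 mm, the treadle is back up (under 0.03 rad), the tin still stands upright (10 degrees) in its nest (within 15 mm of where it was), and the other treadle is up (value of joint each of treadle, spare_treadle below 0.03 rad and value of joint tin_lid below 0.002 m and distance of tin from where it was at the start of the episode below 0.015 m and angle between tin's own z axis and vertical below 0.17 rad); the robot touches nothing.
It fails at once if the treadle of the empty press was pressed (value of joint spare_treadle above 0.06 rad).
It also fails if it takes over 32 s, if anything falls off the work surface, if the arm or the gripper's body presses on something with over 40 N, if the wrist force passes 120 N, or if a joint passes its speed limit or range.

### The arm

A 6-joint arm with a two-finger parallel gripper is mounted at the origin on a cart in front of the work surface, level with it; the furniture and walls round the work are solid. World frame = base frame: x ahead of the robot, y to its left, z up, the work surface at z = 0. Lengths are in m, angles in degrees, forces in N, time in s.
With the tool pointing down it reaches from about 0.3 to 0.75 m from the base axis. Payload 8.5 kg.
Tool frame: the origin (TCP) lies midway between the tips of the shut fingers; the grasp point (between the pads) lies 19 mm behind it (env.tcp_to_grasp is the z of the grasp point in the tool frame, in m); z points along the fingers, y is the line along which they close (so a half turn about z gives the same grasp; the last joint's range is limited). The gripper opens to 85 mm and grips with 20 to 120 N. Pads are 22 mm wide; open, the fingers measure 114 mm over their backs; the gripper's body (76 mm by 85 mm) begins 54 mm behind the grasp point. The pads swing forward as they close: fully open they stand 13 mm farther back than shut.
Start: joints at [-79.028, 21.807, 74.336, -0, 83.858, -12.336], TCP at [0.218, -0.505, 0.231] pointing down, gripper open.
Joint ranges: [-178.18, 178.18], [-50.72, 133.34], [12.68, 142.11], [-81.47, 261.47], [9.98, 163.14], [-165.26, 165.26]. Speed limits (degrees/s): [136.94, 136.94, 180, 180, 180, 180].

### API

Orientations are given as a 3x3 rotation matrix whose columns are the frame's x, y, z axes.
In Python, from rig import env, imaging, job, models gives the robot as it stands. The module is installed in compiled form; this text tells all that it offers.
- The arm moves only by the tool jog_arm, never from a script. Its argument "plan" is text: rows parted by semicolons, each of 7 numbers parted by spaces: the turn, a rotation vector about the tool's x, y, z in degrees, then the shift along the tool's x, y, z in cm, then the closure in counts, from 0 (fully open) to 255 (shut). In form: rx ry rz x y z claw; .... A call has 1 to 10 rows; each row shifts and turns the commanded pose from where the row before left it, along the tool's axes as they then stand; what a row does not reach is not made up. A row lasts 1/12 s, in which the tool goes at most 41.7 mm and 7.16 degrees, less where a joint would pass 70% of its speed; a pose out of reach is approached as far as the arm can. A call with a gripper value outside its range is refused whole. The fingers move at their own pace and stop on an object; "grip_force" is the grip in N (left out, the last holds). Time passes only in rows, so rows that do not move let the fingers close. It gives the time, the measured TCP pose, the force, the opening and the grip force at its end, in the units of the state.
- env.observe(): the state, without advancing time (a new reading comes with each control period).
- imaging.get_image(name): name is "scene" or "top" or "wrist"; returns a dict with "pixels" (420x560x3 uint8, red, green, blue), "depth" (420x560 float32, m along the optical axis (not along the pixel's ray), 0 where there is no reading), "fov_y" (degrees; the focal length in pixels is half the picture's height over the tangent of half this angle, whatever the lens; pixels are square), "cx", "cy" (the principal point, pixels), "world_from_camera" (4x4, takes a point from camera to world coordinates). Camera axes: x right, y down, z forward; pixel columns grow to the right and rows downward; lengths in m; the calibration is good to about 2 mm. A picture is of the moment at which its call begins.
- job.close_job(): hands the job in; it is judged then, once.
Trained networks look in the newest picture that a camera, given by its name, has taken for a name from the list of things; names that differ only in an ending like _2 or _b are one class to them, and where a whole thing is asked for, a point or a joint stands for the part that bears it (a point fixed in the world has none). Each returns a list of dicts, best first, with "confidence" (0 to 1); they miss things now and then, are a little off and sometimes report something else, mostly with a low value. They report only what shows in the picture. A call takes as long as a camera call. They do not tell look-alikes from the thing itself.
- models.outline_of(camera, query): "region" (420x560 bool, what is visible of it) and "bbox" ([centre column, centre row, width, height] in pixels, round what is visible of it).
- models.tip_of(camera, query): "at" ([column, row] in pixels: a listed point, or the origin of a listed thing).
The state is a dict: "time_s": time; "q": joint angles; "qvel": joint speeds; "joint_efforts": joint torques, N m; "position": TCP position; "tool_rot": TCP orientation; "ft_force": force on the tool from outside, world axes, zero at the start; "wrist_torque": the same for the moment, N m; "grip_width": finger opening in m; "gripper_force": force on a finger pad.
Only numpy, scipy, OpenCV 4.12 (cv2) and the standard library are available. Lean on these libraries where they do the work, as an engineer would, in place of code of your own. Each camera call takes 0.05 s, during which the arm holds its last target. There are 200 camera calls.

## Working session

There is one attempt and no reset: what is moved stays moved. The work goes in short steps, Python scripts to look and compute and a tool call to move; the robot and the scene stay as the last step left them, time stands still between calls to the robot, and variables do not carry over. Pictures are saved under pics/ and viewed, at most 10 in all, crops included, and the job is handed in when it is done.

Besides the shell and the picture viewer there is one more tool, called after "Call:" as name(argument=value, ...), one argument or row to a line, values as JSON. jog_arm: Moves the arm, as the interface text tells. Its arguments: {"type":"object","properties":{"plan":{"type":"string"},"grip_force":{"type":"number"}},"required":["plan"]}

```bash
mkdir -p pics; cat > h.py <<'E'
import numpy as np, cv2
from rig import env, imaging, job, models
def w(im,c,r,win=2):
    d=im["depth"]; f=d.shape[0]/2/np.tan(np.radians(im["fov_y"]/2))
    c0,r0=int(round(c)),int(round(r)); p=d[max(r0-win,0):r0+win+1,max(c0-win,0):c0+win+1]; p=p[p>0]
    z=np.median(p) if p.size else np.nan
    return (im["world_from_camera"]@[(c-im["cx"])*z/f,(r-im["cy"])*z/f,z,1])[:3]
E
python3 - <<'E'
from h import *
np.set_printoptions(precision=4,suppress=True)
ims=[]
for n in ["scene","top"]:
    im=imaging.get_image(n); cv2.imwrite(f"pics/{n}0.png",im["pixels"][...,::-1])
    for q in ["treadle_pad","tin"]:
        for o in models.tip_of(n,q): print(n,q,o["confidence"],o["at"],w(im,*o["at"]))
s=env.observe();print(s["time_s"],s["position"],s["tool_rot"],s["ft_force"],s["grip_width"])
E
```

```text
scene treadle_pad 0.69 [271.6, 277.4] [0.4817 0.1485 0.0892]
scene tin 0.83 [235.7, 275.1] [0.5571 0.1526 0.0425]
scene tin 0.77 [256.3, 212.8] [ 0.6314 -0.0211  0.0133]
scene tin 0.77 [290.8, 224.7] [ 0.5462 -0.0232  0.0263]
scene tin 0.75 [241.3, 355.1] [0.4609 0.269  0.0269]
scene tin 0.59 [198.7, 330.5] [0.5482 0.2725 0.026 ]
top treadle_pad 0.84 [221.9, 233.9] [0.4754 0.1569 0.0902]
top tin 0.95 [181.8, 196.9] [0.5652 0.2545 0.0273]
top tin 0.86 [180.8, 238.2] [0.4718 0.2573 0.027 ]
top tin 0.85 [312.1, 201.5] [ 0.5462 -0.0399  0.0273]
top tin 0.74 [307.1, 160.3] [ 0.6408 -0.0318  0.0278]
top tin 0.51 [232.8, 189.8] [0.5714 0.134  0.0729]
0.3 [ 0.2176 -0.505   0.2311] [[ 0.9184  0.3957 -0.0001]
 [ 0.3957 -0.9184  0.0005]
 [ 0.0001 -0.0005 -1.    ]] [0.8204 0.37   1.1892] 0.08505915934373476
```

View pics/scene0.png

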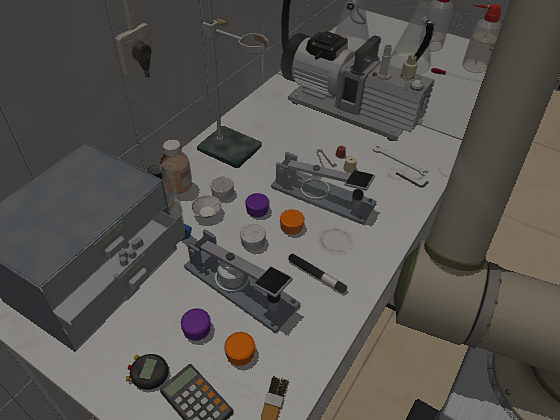

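View pics/top0.png

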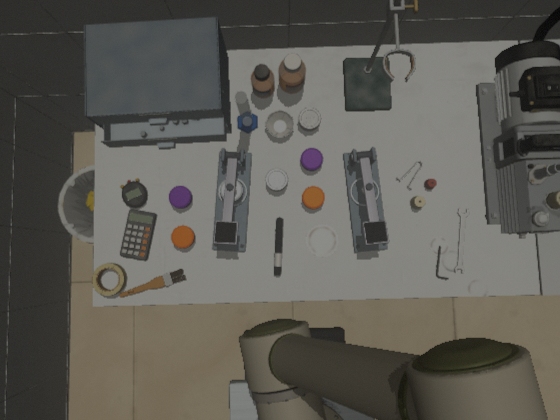

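Two presses are visible. One has its pad at scene (273,280) / top (227,232), with a metallic tin under its lever at scene (232,275). The other has its pad at scene (358,178) / top (374,232), and its nest looks like an empty ring. The first fits the description. I'll confirm it in a crop and measure the pad.

```bash
python3 - <<'E'
from h import *
np.set_printoptions(precision=4,suppress=True)
a=cv2.imread("pics/scene0.png")
f=lambda x,y:cv2.resize(a[y:y+110,x:x+130],None,fx=3,fy=3,interpolation=cv2.INTER_CUBIC)
cv2.imwrite("pics/crop.png",np.hstack([f(175,220),f(260,140)]))
for n in ["scene","top"]:
    im=imaging.get_image(n); d=im["depth"]; F=210/np.tan(np.radians(im["fov_y"]/2))
    v,u=np.mgrid[:420,:560]; P=np.stack([(u-im["cx"])*d/F,(v-im["cy"])*d/F,d,np.ones_like(d)],-1)@im["world_from_camera"].T
    dark=im["pixels"].max(-1)<70
    for nm,yr in [("L",(.08,.24)),("R",(-.26,-.1))]:
        m=dark&(d>0)&(abs(P[...,2]-.09)<.008)&(P[...,1]>yr[0])&(P[...,1]<yr[1])&(P[...,0]>.4)&(P[...,0]<.54)
        p=P[m][:,:3]; r=cv2.minAreaRect(p[:,:2].astype(np.float32)); print(n,nm,m.sum(),np.median(p,0),r)
    for o in models.outline_of(n,"treadle_pad"): print(o["confidence"],o["bbox"])
E
```

```text
scene L 562 [0.4762 0.1535 0.0892] ((0.47676533460617065, 0.1525888293981552), (0.04903508350253105, 0.0475444495677948), 85.1876220703125)
scene R 328 [ 0.4676 -0.163   0.0889] ((0.4682867228984833, -0.16477760672569275), (0.04827677458524704, 0.05009827762842178), 2.0672061443328857)
top L 398 [0.4793 0.1504 0.0897] ((0.4774129092693329, 0.1484200358390808), (0.04663291573524475, 0.04695779085159302), 88.46648406982422)
top R 410 [ 0.4708 -0.1659  0.0898] ((0.4689085781574249, -0.16657616198062897), (0.04686056822538376, 0.042751312255859375), 4.939061164855957)
0.91 [225.9, 198.6, 26.8, 92.7]
```

View pics/crop.png

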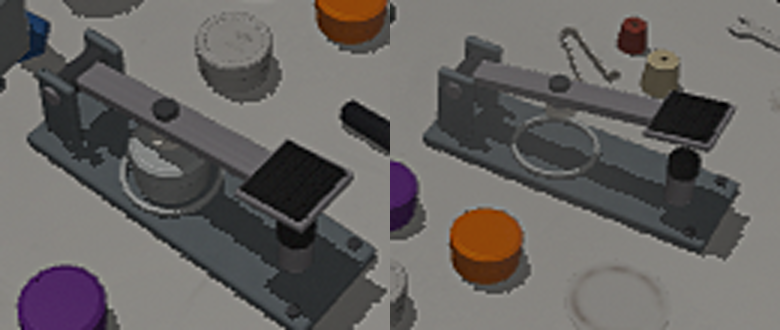

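The crop confirms it: the left press (pad at about x 0.477, y 0.150, z 0.090) holds the aluminium tin with its lid proud, and the right press's nest is empty. I'll move above the left pad with the fingers shut.

Call:
jog_arm(
  plan="0 0 0 2.5 -2.5 0 255;0 0 0 2.5 -2.5 0 255;0 0 0 2.5 -2.5 0 255;0 0 0 2.5 -2.5 0 255;0 0 0 2.5 -2.5 0 255;0 0 0 2.5 -2.5 0 255;0 0 0 2.5 -2.5 0 255;0 0 0 2.5 -2.5 0 255;0 0 0 2.5 -2.5 0 255;0 0 0 2.5 -2.5 0 255",
  grip_force=30,
)

```text
time_s: 1.33
position: [0.3485, -0.1749, 0.2315]
tool_rot: [[0.919, 0.395, 0.0], [0.395, -0.919, -0.0], [0.0, 0.001, -1.0]]
ft_force: [0.3, -0.9, -0.1]
grip_width: 0.0001
gripper_force: 0.0
```

Call:
jog_arm(
  plan="0 0 0 2.5 -2.5 0 255;0 0 0 2.5 -2.5 0 255;0 0 0 2.5 -2.5 0 255;0 0 0 2.5 -2.5 0 255;0 0 0 2.5 -2.5 0 255;0 0 0 2.5 -2.5 0 255;0 0 0 2.5 -2.5 0 255;0 0 0 2.5 -2.5 0 255;0 0 0 2.4 -2.4 0 255;0 0 0 0 0 0 255",
)

```text
time_s: 2.17
position: [0.4665, 0.122, 0.2312]
tool_rot: [[0.917, 0.4, 0.001], [0.4, -0.917, 0.001], [0.001, -0.001, -1.0]]
ft_force: [-1.7, 0.3, -0.4]
grip_width: -0.0002
gripper_force: 0.0
```

Call:
jog_arm(
  plan="0 0 0 1 -1 0 255;0 0 0 1.1 -1.1 0 255;0 0 0 0 0 2 255;0 0 0 0 0 2.5 255;0 0 0 0 0 2.5 255;0 0 0 0 0 2 255;0 0 0 0 0 1 255;0 0 0 0 0 0 255;0 0 0 0 0 0 255",
)

```text
time_s: 2.92
position: [0.4764, 0.1451, 0.1315]
tool_rot: [[0.918, 0.395, -0.0], [0.395, -0.918, -0.0], [-0.0, -0.0, -1.0]]
ft_force: [-0.4, -0.3, -0.3]
grip_width: 0.0002
gripper_force: 0.0
```

Call:
jog_arm(
  plan="0 0 0 0.2 -0.5 0 255;0 0 0 0 0 1.5 255;0 0 0 0 0 1.5 255;0 0 0 0 0 0.7 255;0 0 0 0 0 0.5 255;0 0 0 0 0 0.5 255;0 0 0 0 0 0.5 255;0 0 0 0 0 0.5 255;0 0 0 0 0 0.4 255;0 0 0 0 0 0 255",
)

```text
time_s: 3.75
position: [0.4757, 0.1511, 0.0709]
tool_rot: [[0.918, 0.396, -0.001], [0.396, -0.918, 0.0], [-0.001, -0.001, -1.0]]
ft_force: [-5.3, 0.4, 8.8]
grip_width: 0.0003
gripper_force: 4.2
```

Call:
jog_arm(
  plan="0 0 0 0 0 0.3 255;0 0 0 0 0 0.3 255;0 0 0 0 0 0.2 255;0 0 0 0 0 0.1 255;0 0 0 0 0 0 255;0 0 0 0 0 0 255",
)

```text
time_s: 4.25
position: [0.4755, 0.1511, 0.0625]
tool_rot: [[0.918, 0.396, -0.001], [0.396, -0.918, 0.0], [-0.001, -0.001, -1.0]]
ft_force: [-6.8, 0.5, 10.4]
grip_width: 0.0002
gripper_force: 5.2
```

Close to the stop. I'll press on until the force rises clearly.

Call:
jog_arm(
  plan="0 0 0 0 0 0.1 255;0 0 0 0 0 0.1 255;0 0 0 0 0 0 255;0 0 0 0 0 0 255",
)

```text
time_s: 4.58
position: [0.4755, 0.1511, 0.0616]
tool_rot: [[0.918, 0.396, -0.0], [0.396, -0.918, 0.0], [0.0, -0.0, -1.0]]
ft_force: [-10.5, -0.3, 22.4]
grip_width: -0.0
gripper_force: 11.5
```

The force jumped to 22 N with no further travel, so the treadle is on its stop. I'll hold it there.

Call:
jog_arm(
  plan="0 0 0 0 0 0.05 255;0 0 0 0 0 0 255;0 0 0 0 0 0 255;0 0 0 0 0 0 255;0 0 0 0 0 0 255;0 0 0 0 0 0 255;0 0 0 0 0 0 255;0 0 0 0 0 0 255;0 0 0 0 0 0 255;0 0 0 0 0 0 255",
)

```text
time_s: 5.42
position: [0.4755, 0.1511, 0.0615]
tool_rot: [[0.918, 0.396, 0.0], [0.396, -0.918, 0.0], [0.0, -0.0, -1.0]]
ft_force: [-12.4, 0.7, 27.4]
grip_width: 0.0002
gripper_force: 13.7
```

Call:
jog_arm(
  plan="0 0 0 0 0 0 255;0 0 0 0 0 0 255;0 0 0 0 0 0 255;0 0 0 0 0 0 255",
)

```text
time_s: 5.75
position: [0.4755, 0.1511, 0.0615]
tool_rot: [[0.918, 0.396, 0.0], [0.396, -0.918, 0.0], [0.0, -0.0, -1.0]]
ft_force: [-12.6, 0.2, 27.5]
grip_width: 0.0
gripper_force: 13.7
```

Call:
jog_arm(
  plan="0 0 0 0 0 -0.4 255;0 0 0 0 0 -0.6 255;0 0 0 0 0 -0.6 255;0 0 0 0 0 -0.6 255;0 0 0 0 0 -0.6 255;0 0 0 0 0 -0.7 255;0 0 0 0 0 -2 255;0 0 0 0 0 -3 255;0 0 0 0 0 -3 255;0 0 0 0 0 -3 255",
)

```text
time_s: 6.58
position: [0.4757, 0.1508, 0.2055]
tool_rot: [[0.918, 0.396, -0.001], [0.396, -0.918, 0.0], [-0.001, -0.0, -1.0]]
ft_force: [1.2, 0.1, 0.6]
grip_width: -0.0
gripper_force: 0.0
```

Call:
jog_arm(
  plan="0 0 0 -2.5 2.5 0 255;0 0 0 -2.5 2.5 0 255;0 0 0 -2.5 2.5 0 255;0 0 0 -2.5 2.5 0 255;0 0 0 -2.5 2.5 0 255;0 0 0 0 0 0 255;0 0 0 0 0 0 255;0 0 0 0 0 0 255",
)

```text
time_s: 7.25
position: [0.411, -0.0132, 0.2041]
tool_rot: [[0.919, 0.395, 0.0], [0.395, -0.919, 0.0], [0.0, -0.0, -1.0]]
ft_force: [0.0, 0.3, -0.1]
grip_width: 0.0
gripper_force: 0.0
```

```bash
python3 - <<'E'
from h import *
np.set_printoptions(precision=4,suppress=True)
im=imaging.get_image("scene"); a=im["pixels"][...,::-1]
f=lambda x,y:cv2.resize(a[y:y+110,x:x+130],None,fx=3,fy=3,interpolation=cv2.INTER_CUBIC)
cv2.imwrite("pics/crop2.png",np.hstack([f(175,220),f(260,140)]))
print(w(im,272,278),w(im,356,178),env.observe()["ft_force"])
E
```

```text
[0.4803 0.1494 0.0896] [ 0.4748 -0.1596  0.0905] [-0.456   0.0208  0.0906]
```

View pics/crop2.png

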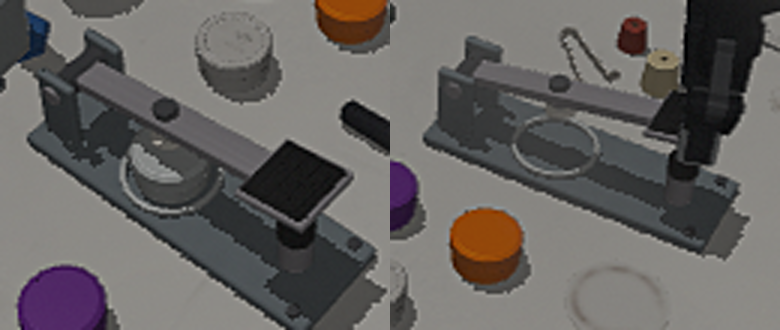

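The treadle is back up (pad at z 0.0896), the lid is lower, the tin is still in its nest, and the gripper is clear. In the right half of the crop it only hides the spare pad from view.

```bash
python3 -c "
from rig import job
print(job.close_job())"
```

```text
the job is handed in; nothing more can be done
None
```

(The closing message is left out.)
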